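# Shut the airbrush air valve under the sliding cover

### The job

Shut off the air to the airbrush: push the loose metal cover of the air-valve box aside, along its rails and as far as it goes onto the closed half of the box, then push the valve handle with the round disc on its end clockwise (seen from above) to its stop, a full quarter turn. Only push with the fingers: do not pick up or lift the cover or anything else. Leave the plain straight handle and the painting things around the box as they are, and finish with the hand clear.

Things in the scene. Friction and masses are not known exactly. Their poses are not given: they have to be found in the camera images.
- box: Fixed grey air-valve box, 316 mm (its x) by 300 mm (its y), origin at the centre of its underside on the bench, turned by up to 0.25 rad. The half at +y (robot's left) is a closed housing, top at 73 mm; the half at -y is an open bay. Ledges at 75 mm along both sides carry the cover, which slides along y between rails and end stops with tops at 83 mm
- bay (a point): Centre of the bay's floor, 6 mm above the bench, at y = -71 mm in the box's frame. Inside, the bay spans -142 to 142 mm in the box's x and -143 to 0 mm in its y and holds both valves. Outside its end wall two copper pipe stubs stick out to y = -197 mm, up to 34 mm high, at x = -55 and 55 mm
- cover_rib (a point): Middle of the upright rib across the loose aluminium cover: rib 100 mm long (box x), 8 mm thick (y), from 79 to 105 mm above the bench; this point is at 92 mm. It starts at y = -70 to -55 mm in the box's frame (bay covered); against the end stop it is at y = +73 mm. About 2 to 5 N slides it
- cover_under (a point): Centre of the underside of that cover (about 0.45 kg), a plate 296 mm (x) by 140 mm (y) by 4 mm lying at 75 mm on the box's ledges, its axes as the box's, right below the rib
- disc_end (a point): Centre of the steel disc (28 mm across, 16 mm tall, centred 52 mm above the bench) on the end of the handle to shut, 55 mm from its stem axis. The arm between is 12 mm wide and 10 mm tall. Which of the two valves, near or far in the bay, has the disc varies
- disc_stem (a point): Point on the upright turning axis of the disc-ended handle, 52 mm above the bench, at handle height. It lies at y = -30 mm and x = -55 or +55 mm in the box's frame. Below the handles are the valve body and pipe, no higher than 34 mm except the stem (20 mm across)
- disc_lever (a joint): Angle of the disc-ended handle: 0 is open (pointing along the box's -y), it grows clockwise seen from above to 1.571 = shut (pointing along the box's -x), where a stop ends it. It starts between 0 and 0.3 and stays where it is left. About 2 N at the disc turns it
- plain_end (a point): Point on the plain straight handle of the other valve, 55 mm from its stem axis, 52 mm above the bench; the bar is 12 mm wide, 10 mm tall and reaches 69 mm from its axis, without a disc. It points roughly along the box's -y. Leave it alone
- brush_cup: Bystander: white ceramic pot of paint brushes, 76 mm across, about 200 mm tall with the brushes. Origin at the centre of its underside
- ink_a: Bystander: small amber glass ink bottle, 34 mm across, 62 mm tall. Origin at the centre of its underside
- ink_b: Bystander: small green glass ink bottle, 34 mm across, 62 mm tall. Origin at the centre of its underside
- paint_tube: Bystander: white paint tube lying flat, 100 x 30 x 19 mm. Origin at the centre of its underside
- water_jar: Bystander: empty clear glass, 72 mm across, 100 mm tall. Origin at the centre of its underside
- tape: Bystander: roll of paper tape lying flat, 92 mm across, 24 mm tall. Origin at the centre of its underside
- brush: Bystander: flat paint brush lying on the bench, 190 mm long. Origin at the centre of its underside

How it is judged:
On the way, in this order (a step that is already met when the one before it is completed fails the run):
1. the cover is slid fully aside while the disc handle is still open (y of cover_rib in the frame of box above 0.058 m and value of joint disc_lever below 0.6 rad), for 0.1 s.
2. the disc handle is pushed shut (value of joint disc_lever above 1.45 rad), for 0.2 s.
At the end, for the whole second after the job is handed in: The cover lies flat on its ledges within 15 mm of the end stop over the closed half, the disc handle is within 0.12 rad of its shut stop and still, and the plain handle's end is within 12 mm of where it was (y of cover_rib in the frame of box above 0.058 m and height (world z) of cover_rib between 0.086 and 0.096 m and angle between cover_rib's own z axis and vertical below 0.06 rad and value of joint disc_lever above 1.45 rad and velocity of joint disc_lever below 0.05 rad/s and distance of plain_end from where it was at the start of the episode below 0.012 m); the robot touches nothing.
It fails at once if the cover is lifted or tipped off its ledges (more than 12 mm up or 0.15 rad) (height (world z) of cover_rib above 0.104 m or angle between cover_rib's own z axis and vertical above 0.15 rad).
It fails at once if the plain handle is moved more than 12 mm (distance of plain_end from where it was at the start of the episode above 0.012 m).
It fails at once if a painting thing around the box is moved more than 25 mm or lifted (distance of any of brush_cup, ink_a, ink_b, paint_tube, water_jar, tape, brush from where it was at the start of the episode above 0.025 m).
It also fails if it takes over 45 s, if anything falls off the work surface, if the arm or the gripper's body presses on something with over 40 N, if the wrist force passes 120 N, or if a joint passes its speed limit or range.

### The arm

A 6-joint arm with a two-finger parallel gripper is mounted at the origin on the work surface. World frame = base frame: x ahead of the robot, y to its left, z up, the work surface at z = 0. Lengths are in m, angles in rad, forces in N, time in s.
With the tool pointing down it reaches from about 0.325 to 0.775 m from the base axis. Payload 9.3 kg.
Tool frame: the origin (TCP) lies at the very end of the fingers, on their centre line; the grasp point (between the pads) lies 19 mm behind it; z points along the fingers, y is the line along which they close (so a half turn about z gives the same grasp; the last joint's range is limited). The gripper opens to 85 mm and grips with 20 to 120 N. Pads are 22 mm wide; open, the fingers measure 114 mm over their backs; the gripper's body (76 mm by 85 mm) begins 54 mm behind the grasp point. The pads swing forward as they close: fully open they stand 13 mm farther back than shut.
Start: joints at [1.15, 0.259, 0.021, 1.334, 0, 1.418], TCP at [0.146, 0.53, 0.231] pointing down, gripper open.
Joint ranges: [-3.04, 3.04], [-0.91, 1.82], [-1.04, 1.36], [-1.92, 1.95], [-1.52, 1.45], [-3.14, 3.14]. Speed limits (rad/s): [2.22, 2.22, 2.79, 3.14, 3.14, 3.14].

### API

Orientations are given as a unit quaternion [x, y, z, w].
In Python, from station import ctrl, optics gives the robot as it stands.
- The arm moves only by the shell command python3 -m crank 'ROWS' [OPENING]. ROWS is JSON, a list that holds one entry, the list of rows, each a list of 6 numbers: the shift along the tool's x, y, z scaled (see below), then the turn, a rotation vector about the tool's x, y, z scaled (see below). A call has 1 to 8 rows; each row shifts and turns the commanded pose from where the row before left it, along the tool's axes as they then stand; what a row does not reach is not made up. The controller multiplies each number of a shift by 0.04 m and each number of a turn by 0.12 rad. A row lasts 1/10 s, in which the tool goes at most 50 mm and 8.59 degrees, less where a joint would pass 70% of its speed; a pose out of reach is approached as far as the arm can. A call with a number of a shift or a turn outside -1 to 1 is refused whole. A call with a gripper value outside its range is refused whole. OPENING is the closure in counts, from 0 (fully open) to 255 (shut), set as the call begins (- or left out, the last holds). The fingers move at their own pace and stop on an object; the grip force is fixed at half the most. Time passes only in rows, so rows that do not move let the fingers close. It gives the time, the measured TCP pose, the force, the opening and the grip force at its end, in the units of the state.
- ctrl.read_state(): the state, without advancing time (a new reading comes with each control period).
- optics.grab_frame(name): name is "scene" or "top"; returns (picture, depth): 400x640x3 uint8, red, green, blue; 400x640 float32, m along the optical axis (not along the pixel's ray), 0 where there is no reading.
- optics.calibration(name): a dict with "intrinsics" (3x3 intrinsics, pixels), "camera_from_world" (4x4, takes a point from world to camera coordinates). Camera axes: x right, y down, z forward; pixel columns grow to the right and rows downward; lengths in m; the calibration is good to about 2 mm. A picture is of the moment at which its call begins. calibration takes no time and is no camera call.
- ctrl.sign_off(): hands the job in; it is judged then, once.
The state is a dict: "clock": time; "qpos": joint angles; "qvel": joint speeds; "tau": joint torques, N m; "ee_pos": TCP position; "ee_rot": TCP orientation; "ft_force": force on the tool from outside, world axes, zero at the start; "wrist_torque": the same for the moment, N m; "opening": finger opening in m; "grasp_force": force on a finger pad.
Only numpy, scipy, OpenCV 4.12 (cv2) and the standard library are available. Lean on these libraries where they do the work, as an engineer would, in place of code of your own. Each camera call takes 0.05 s, during which the arm holds its last target. There are 200 camera calls.

## Working session

There is one attempt and no reset: what is moved stays moved. The work goes in short steps, Python scripts to look and compute and a shell command to move; the robot and the scene stay as the last step left them, time stands still between calls to the robot, and variables do not carry over. Pictures are saved under pics/ and viewed, at most 10 in all, crops included, and the job is handed in when it is done.

```bash
mkdir -p pics; ls; python3 - <<'E'
from station import ctrl, optics
import cv2,numpy as np
s=ctrl.read_state();print({k:np.round(v,3) for k,v in s.items()})
for n in("scene","top"):
    p,d=optics.grab_frame(n);cv2.imwrite(f"pics/{n}0.png",p[:,:,::-1]);np.save(f"pics/{n}0.npy",d)
    c=optics.calibration(n);print(n,c["intrinsics"],c["camera_from_world"])
E
```

```text
pics
{'clock': np.float64(0.0), 'qpos': array([ 1.15 ,  0.259,  0.021,  1.334, -0.   ,  1.418]), 'qvel': array([-0.003, -0.001,  0.002,  0.001, -0.001, -0.001]), 'tau': array([ 0.0000e+00, -5.5564e+01,  3.4453e+01,  1.4000e-02, -0.0000e+00,
       -0.0000e+00]), 'ee_pos': array([0.145, 0.53 , 0.231]), 'ee_rot': array([ 0.133,  0.991, -0.001, -0.   ]), 'ft_force': array([0.539, 0.085, 0.554]), 'wrist_torque': array([ 0.029, -0.001, -0.037]), 'grasp_force': np.float64(0.0), 'opening': np.float64(0.086)}
scene [[499.09133205   0.         318.82919746]
 [  0.         499.09133205 199.99793832]
 [  0.           0.           1.        ]] [[-1.11002864e-01  9.93819204e-01 -1.32457303e-03  3.95167327e-02]
 [ 7.19038252e-01  7.93914951e-02 -6.90420874e-01 -3.56838239e-01]
 [-6.86048363e-01 -7.75911130e-02 -7.23406706e-01  1.54376314e+00]
 [ 0.00000000e+00  0.00000000e+00  0.00000000e+00  1.00000000e+00]]
top [[419.31486667   0.         316.87066508]
 [  0.         419.31486667 198.59563406]
 [  0.           0.           1.        ]] [[ 0.02817389 -0.9995066   0.01388519  0.00484162]
 [-0.99760385 -0.02899291 -0.06281696  0.5779002 ]
 [ 0.06318854 -0.01208212 -0.99792847  0.99063711]
 [ 0.          0.          0.          1.        ]]
```

View pics/top0.png

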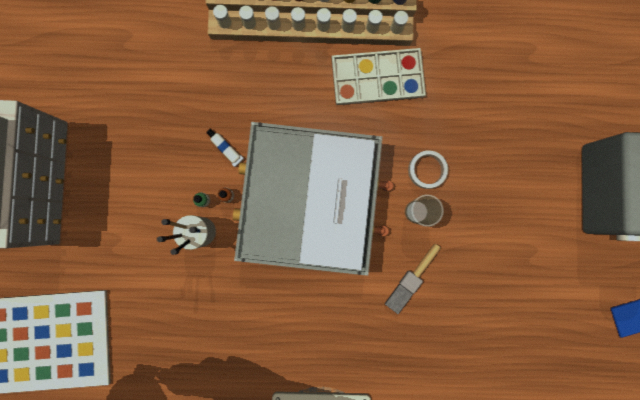

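View pics/scene0.png

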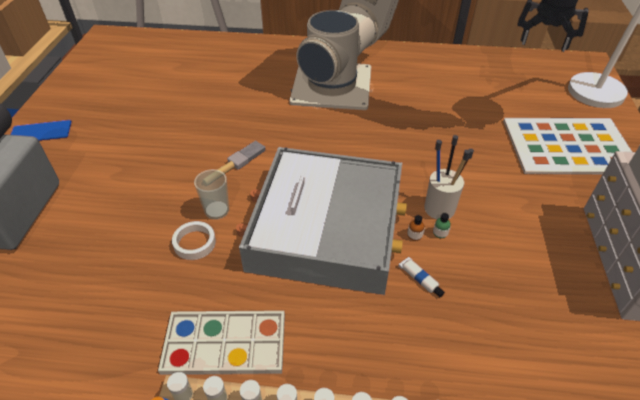

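The top view shows the white cover over the right (bay) half at about (340,190), with its rib at (341,202). The copper stubs are at (388,186) and (385,231). The brush cup, inks and tube are to the left, and the jar, tape and brush to the right. The scene view agrees. Next I'll measure the cover, rib and box.

```bash
cat >h.py <<'E'
import numpy as np,cv2
from station import ctrl,optics
def ray(n,uv,z):
    c=optics.calibration(n);K=c["intrinsics"];T=c["camera_from_world"];R=T[:3,:3];o=-R.T@T[:3,3]
    uv=np.atleast_2d(uv).astype(float)
    d=np.c_[uv,np.ones(len(uv))]@np.linalg.inv(K).T@R
    return o+d*((z-o[2])/d[:,2])[:,None]
def proj(n,p):
    c=optics.calibration(n);T=c["camera_from_world"];q=np.atleast_2d(p)@T[:3,:3].T+T[:3,3];q=q@c["intrinsics"].T
    return q[:,:2]/q[:,2:]
E
python3 - <<'E'
from h import *
for n,roi in(("top",(230,115,390,280)),("scene",(240,145,410,290))):
    im=cv2.imread(f"pics/{n}0.png");x0,y0,x1,y1=roi
    hsv=cv2.cvtColor(im,cv2.COLOR_BGR2HSV)
    w=((hsv[...,2]>165)&(hsv[...,1]<60)).astype(np.uint8);m=np.zeros_like(w);m[y0:y1,x0:x1]=w[y0:y1,x0:x1]
    cs=cv2.findContours(m,cv2.RETR_EXTERNAL,cv2.CHAIN_APPROX_NONE)[0];c=max(cs,key=cv2.contourArea)
    P=ray(n,c[:,0,:],0.079)[:,:2]
    r=cv2.minAreaRect((P*1000).astype(np.float32));print(n,"cover",r)
    if n=="top":
        g=((hsv[...,1]<70)).astype(np.uint8);m=np.zeros_like(g);m[y0:y1,x0:x1]=g[y0:y1,x0:x1]
        m=cv2.morphologyEx(m,cv2.MORPH_OPEN,np.ones((7,7)))
        c=max(cv2.findContours(m,cv2.RETR_EXTERNAL,cv2.CHAIN_APPROX_NONE)[0],key=cv2.contourArea)
        P=ray(n,c[:,0,:],0.083)[:,:2];print("box",cv2.minAreaRect((P*1000).astype(np.float32)))
    if n=="top": d=np.load("pics/top0.npy");print("depth z at cover",np.round(d[150,350],3), "rib",np.round(d[200,338:346],3))
b=cv2.imread("pics/top0.png")[110:290,220:400];cv2.imwrite("pics/crop.png",cv2.resize(b,None,fx=3.3,fy=3.3,interpolation=cv2.INTER_CUBIC))
E
```

```text
top cover ((570.176025390625, -23.060256958007812), (138.92105102539062, 294.4961242675781), 85.23767852783203)
box ((575.500244140625, 40.31864929199219), (300.38714599609375, 315.3215637207031), 85.2464599609375)
depth z at cover 0.957 rib [0.924 0.923 0.948 0.952 0.95  0.95  0.949 0.948]
scene cover ((571.4227294921875, -21.869857788085938), (140.1455841064453, 295.70501708984375), 85.24553680419922)
```

View pics/crop.png

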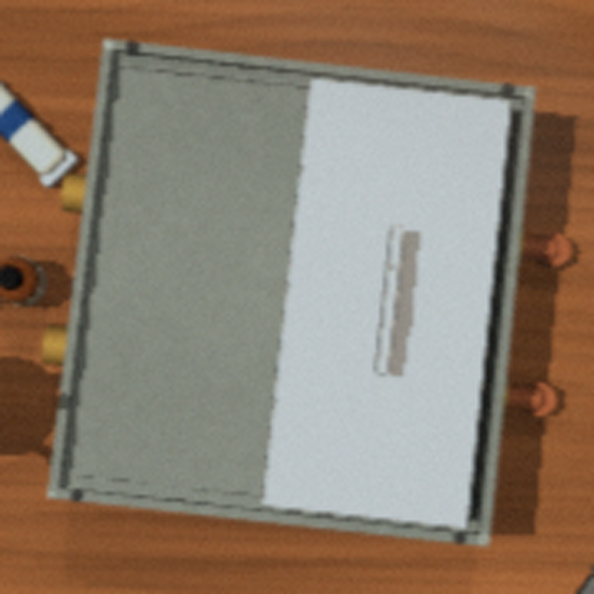

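The measurements agree: box at (0.5755, 0.040), yaw −0.083, and the cover's rib at box y of about −63 mm. Both sizes match the given ones. I'll rise, align the tool with the box (tool y = box y, tool x = −box x), shut the fingers and travel across.

```bash
cat >>h.py <<'E'
B=np.array([.5755,.0403]);YAW=-.083;Rb=np.array([[np.cos(YAW),-np.sin(YAW)],[np.sin(YAW),np.cos(YAW)]])
def st():
    from scipy.spatial.transform import Rotation as Q
    s=ctrl.read_state();p=s["ee_pos"];R=Q.from_quat(s["ee_rot"]).as_matrix()
    print("t",round(float(s["clock"]),2),"box xy mm",np.round(Rb.T@(p[:2]-B)*1000,1),"z",np.round(p[2]*1000,1),"tooly yaw err",np.round(np.arctan2(-R[0,1],R[1,1])-YAW,4),"tilt",np.round(R[:2,2],3),"F",np.round(s["ft_force"],1),"open",np.round(s["opening"],3))
E
python3 -m crank '[[[0,0,-1,0,0,-1],[0,0,0,0,0,-0.53],[-0.4,-0.5,0,0,0,0],[-0.75,-0.9,0,0,0,0],[-0.75,-0.9,0,0,0,0],[-0.75,-0.9,0,0,0,0],[-0.75,-0.9,0,0,0,0],[-0.75,-0.9,0,0,0,0]]]' 255
python3 -c "from h import *;st()"
```

```text
clock: 0.9
ee_pos: [0.2946, 0.3155, 0.2711]
ee_rot: [0.042, 0.999, -0.0, -0.0]
ft_force: [0.6, 0.9, 0.8]
opening: 0.0001
grasp_force: 0.0
t 0.9 box xy mm [-302.8  250.9] z 271.1 tooly yaw err -0.0007 tilt [-0. -0.] F [0.6 0.9 0.8] open 0.0
```

```bash
python3 -m crank '[[[-0.75,-0.9,0,0,0,0],[-0.75,-0.9,0,0,0,0],[-0.75,-0.9,0,0,0,0],[-0.75,-0.9,0,0,0,0],[-0.75,-0.9,0,0,0,0],[-0.75,-0.9,0,0,0,0],[-0.75,-0.9,0,0,0,0],[-0.75,-0.9,0,0,0,0]]]'
python3 -m crank '[[[-0.7,-0.9,0,0,0,0],[-0.4,-0.5,0,0,0,0],[0,0,0,0,0,0],[0,0,0,0,0,0]]]' >/dev/null
python3 -c "from h import *;st()"
```

```text
clock: 1.7
ee_pos: [0.5097, 0.0081, 0.2711]
ee_rot: [0.042, 0.999, 0.0, -0.0]
ft_force: [1.1, 1.1, 0.9]
opening: 0.0002
grasp_force: 0.0
t 2.1 box xy mm [-20.  -92.1] z 270.6 tooly yaw err -0.0024 tilt [-0.001  0.001] F [-0.3  0.7 -0.4] open 0.0
```

```bash
python3 -m crank '[[[-0.5,-0.55,0.5,0,0,0],[0,0,1,0,0,0],[0,0,1,0,0,0],[0,0,1,0,0,0],[0,0,0.6,0,0,0],[0,0,0.4,0,0,0],[0,0,0,0,0,0],[0,0,0,0,0,0]]]'
python3 - <<'E'
from h import *
st()
for n in("scene","top"):
    cv2.imwrite(f"pics/{n}1.png",optics.grab_frame(n)[0][:,:,::-1])
im=np.hstack([cv2.imread("pics/scene1.png")[100:320,200:440],cv2.imread("pics/top1.png")[90:310,210:450]])
cv2.imwrite("pics/a1.png",cv2.resize(im,None,fx=1.66,fy=1.66))
E
```

```text
clock: 2.9
ee_pos: [0.5661, -0.0722, 0.0921]
ee_rot: [0.042, 0.999, 0.0, 0.0]
ft_force: [0.4, -0.1, 0.7]
opening: 0.0001
grasp_force: 0.0
t 2.9 box xy mm [  -0.  -112.9] z 92.1 tooly yaw err -0.0 tilt [0. 0.] F [ 0.4 -0.1  0.7] open 0.0
```

View pics/a1.png

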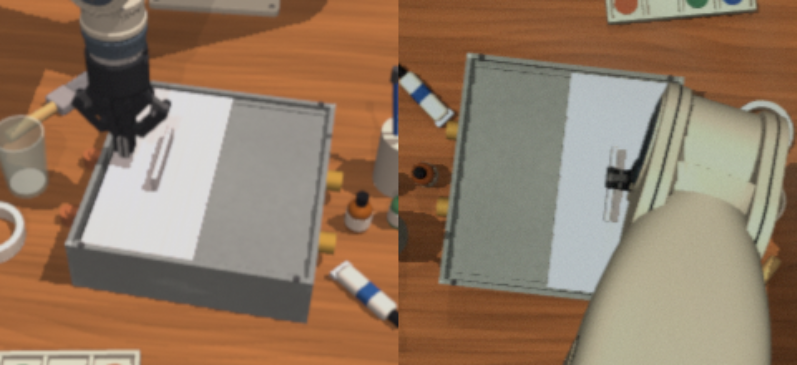

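The closed fingers stand on the −y side of the rib (left panel: fingers (122,145), rib (158,158)) and above the cover, so I can push now.

```bash
python3 -m crank '[[[0,0.3,0.1,0,0,0],[0,0.3,0,0,0,0],[0,0.3,0,0,0,0],[0,0.4,0,0,0,0],[0,0.5,0,0,0,0],[0,0.5,0,0,0,0],[0,0.5,0,0,0,0],[0,0.4,0,0,0,0]]]'
python3 -c "from h import *;st()"
```

```text
clock: 3.8
ee_pos: [0.5771, 0.0562, 0.0875]
ee_rot: [0.042, 0.999, -0.0, 0.0]
ft_force: [-0.2, -4.4, 1.6]
opening: -0.0002
grasp_force: 2.0
t 3.8 box xy mm [ 0.3 15.9] z 87.5 tooly yaw err -0.0005 tilt [ 0.    -0.001] F [-0.2 -4.4  1.6] open -0.0
```

Sliding at 4.4 N, with about 40 mm left. I'll finish it gently against the stop.

```bash
python3 -m crank '[[[0,0.3,0,0,0,0],[0,0.3,0,0,0,0],[0,0.15,0,0,0,0],[0,0.1,0,0,0,0]]]'
python3 -c "from h import *;st()"
```

```text
clock: 4.2
ee_pos: [0.58, 0.0886, 0.0874]
ee_rot: [0.042, 0.999, -0.0, 0.0]
ft_force: [0.9, -5.0, 3.8]
opening: -0.0001
grasp_force: 2.6
t 4.2 box xy mm [ 0.5 48.5] z 87.4 tooly yaw err -0.0011 tilt [ 0. -0.] F [ 0.9 -5.   3.8] open -0.0
```

```bash
python3 -m crank '[[[0,0.1,0,0,0,0],[0,0.1,0,0,0,0],[0,0,0,0,0,0]]]'
python3 -c "from h import *;st()"
```

```text
clock: 4.5
ee_pos: [0.5807, 0.0964, 0.0873]
ee_rot: [0.042, 0.999, 0.0, 0.0]
ft_force: [0.4, -1.8, -0.2]
opening: 0.0001
grasp_force: 0.5
t 4.5 box xy mm [ 0.5 56.4] z 87.3 tooly yaw err -0.0013 tilt [0.    0.001] F [ 0.4 -1.8 -0.2] open 0.0
```

```bash
python3 -m crank '[[[0,0.1,0,0,0,0],[0,0.1,0,0,0,0],[0,0,0,0,0,0]]]'
python3 -c "from h import *;st()"
```

```text
clock: 4.8
ee_pos: [0.5808, 0.0975, 0.0875]
ee_rot: [0.045, 0.999, -0.007, -0.0]
ft_force: [-4.7, -37.9, 8.3]
opening: -0.0001
grasp_force: 19.2
t 4.8 box xy mm [ 0.5 57.4] z 87.5 tooly yaw err -0.0062 tilt [-0.001 -0.013] F [ -4.7 -37.9   8.3] open -0.0
```

Firm against the stop (38 N, no further travel). I'll back off, rise and clear the view.

```bash
python3 -m crank '[[[0,-0.4,0,0,0,0],[0,-0.1,-0.6,0,0,0],[0,0,-1,0,0,0],[0,0,-1,0,0,0],[0,0.4,-1,0,0,0],[0,1,-0.5,0,0,0],[0,1,0,0,0,0],[0,1,0,0,0,0]]]'
python3 - <<'E'
from h import *
st()
for n in("scene","top"):
    p,d=optics.grab_frame(n)
    cv2.imwrite(f"pics/{n}2.png",p[:,:,::-1]);np.save(f"pics/{n}2.npy",d)
im=np.hstack([cv2.imread("pics/scene2.png")[120:320,220:440],cv2.imread("pics/top2.png")[100:300,200:420]])
cv2.imwrite("pics/a2.png",cv2.resize(im,None,fx=1.81,fy=1.81,interpolation=cv2.INTER_CUBIC))
E
```

```text
clock: 5.6
ee_pos: [0.5912, 0.2213, 0.252]
ee_rot: [0.042, 0.999, 0.001, 0.0]
ft_force: [0.1, -0.6, -0.5]
opening: -0.0001
grasp_force: 0.0
t 5.6 box xy mm [  0.6 181.7] z 252.0 tooly yaw err -0.002 tilt [0.001 0.002] F [ 0.1 -0.6 -0.5] open -0.0
```

View pics/a2.png

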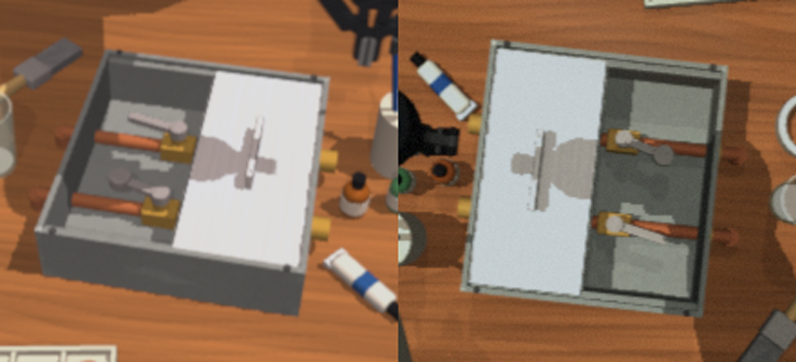

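The cover is fully over the closed half. The disc handle is on the far valve: the disc is at (662,154) in the top crop, i.e. top pixel (346,185). The plain handle is on the near valve, with its end at about crop (672,238). Next I'll locate both.

```bash
python3 - <<'E'
from h import *
T=lambda u,v:(200+(u-398)/1.81,100+v/1.81)
S=lambda u,v:(220+u/1.81,120+v/1.81)
for l,n,p,z in(("disc","top",T(662,154),.06),("disc","scene",S(122,178),.058),("stem","top",T(626,136),.057),("plain end","top",T(674,239),.057),("rib","top",T(540,170),.105),("plain stem","top",T(612,224),.057)):
    print(l,n,np.round(Rb.T@(ray(n,p,z)[0,:2]-B)*1000,1))
print("stem expected px",proj("top",np.r_[B+Rb@[.055,-.03],.057]))
E
```

```text
disc top [ 39.5 -81.6]
disc scene [ 42.9 -77.1]
stem top [ 57.7 -33.4]
plain end top [ -66.5 -108.5]
rib top [-1.2 66.9]
plain stem top [-56.3 -28. ]
stem expected px [[324.40121464 176.12161813]]
```

The disc handle is on the far valve (stem at box x = +55), at about 0.29 rad. From the stop reading, the finger half-thickness is about 12 mm. I'll go above (78,−90), beside the disc on its +x side.

```bash
python3 -m crank '[[[-0.2,-0.6,0,0,0,0],[-0.3,-1,0,0,0,0],[-0.3,-1,0,0,0,0],[-0.3,-1,0,0,0,0],[-0.3,-1,0,0,0,0],[-0.3,-1,0,0,0,0],[-0.2,-0.7,0,0,0,0],[0,-0.5,0,0,0,0]]]' >/dev/null
python3 -m crank '[[[0,0,0,0,0,0],[0,0,0,0,0,0]]]' >/dev/null; python3 -c "from h import *;st()"
```

```text
t 6.7 box xy mm [ 76.  -92.2] z 250.9 tooly yaw err -0.0025 tilt [-0.001  0.001] F [-0.8  0.8  0.8] open 0.0
```

```bash
python3 -m crank '[[[-0.1,0.05,0.6,0,0,0],[0,0,1,0,0,0],[0,0,1,0,0,0],[0,0,0.8,0,0,0],[0,0,0.5,0,0,0],[0,0,0.3,0,0,0],[0,0,0,0,0,0],[0,0,0,0,0,0]]]' >/dev/null
python3 - <<'E'
from h import *
st()
im=optics.grab_frame("scene")[0][:,:,::-1]
cv2.imwrite("pics/a3.png",cv2.resize(im[120:300,220:400],None,fx=3.3,fy=3.3,interpolation=cv2.INTER_CUBIC))
E
```

```text
t 7.5 box xy mm [ 80.7 -89.4] z 84.3 tooly yaw err -0.0005 tilt [ 0.001 -0.   ] F [0.3 0.1 0.3] open 0.0
```

View pics/a3.png

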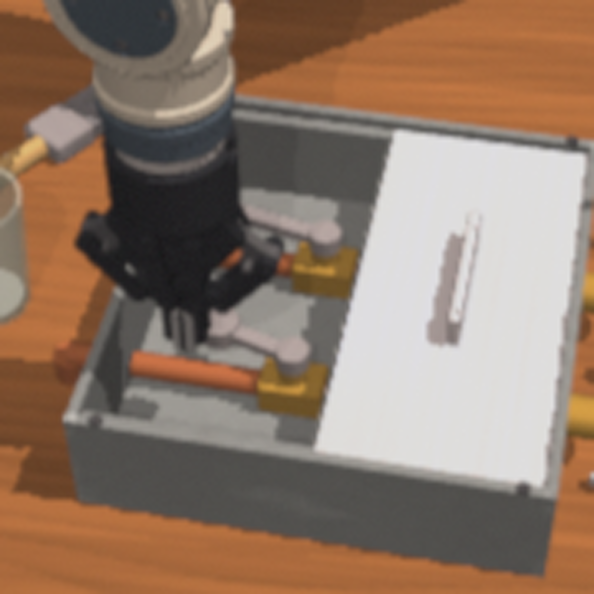

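The closed fingers at (183,345) are just above the bay on the +x side of the disc (222,325). The knuckles are well above the wall. I'll descend to z of about 46 mm and start pushing.

```bash
python3 -m crank '[[[0,0,0.5,0,0,0],[0,0,0.4,0,0,0],[0,0,0,0,0,0],[0,0,0,0,0,0]]]' >/dev/null
python3 -c "from h import *;st()"
python3 -m crank '[[[0.2,0,0,0,0,0],[0.2,0,0,0,0,0],[0.2,0,0,0,0,0],[0.2,0,0,0,0,0],[0.2,0,0,0,0,0],[0,0,0,0,0,0]]]' >/dev/null
python3 -c "from h import *;st()"
```

```text
t 7.95 box xy mm [ 80.8 -89.9] z 48.5 tooly yaw err -0.0012 tilt [ 0.001 -0.   ] F [-0.5  0.4  0.5] open 0.0
t 8.55 box xy mm [ 39.1 -89.8] z 47.6 tooly yaw err -0.0013 tilt [-0. -0.] F [-0.4 -0.4 -0.1] open -0.0
```

```bash
python3 -m crank '[[[0.15,0.08,0,0,0,0],[0.15,0.08,0,0,0,0],[0.1,0.12,0,0,0,0],[0.1,0.12,0,0,0,0]]]'
python3 - <<'E'
from h import *
st()
im=optics.grab_frame("scene")[0][:,:,::-1]
cv2.imwrite("pics/a4.png",cv2.resize(im[120:300,220:400],None,fx=3.3,fy=3.3,interpolation=cv2.INTER_CUBIC))
E
```

```text
clock: 8.95
ee_pos: [0.589, -0.0347, 0.0472]
ee_rot: [0.042, 0.999, -0.0, -0.0]
ft_force: [1.0, -2.6, 0.8]
opening: 0.0001
grasp_force: 1.2
t 8.95 box xy mm [ 19.7 -73.6] z 47.2 tooly yaw err -0.0013 tilt [-0.001 -0.   ] F [ 1.  -2.6  0.8] open 0.0
```

View pics/a4.png

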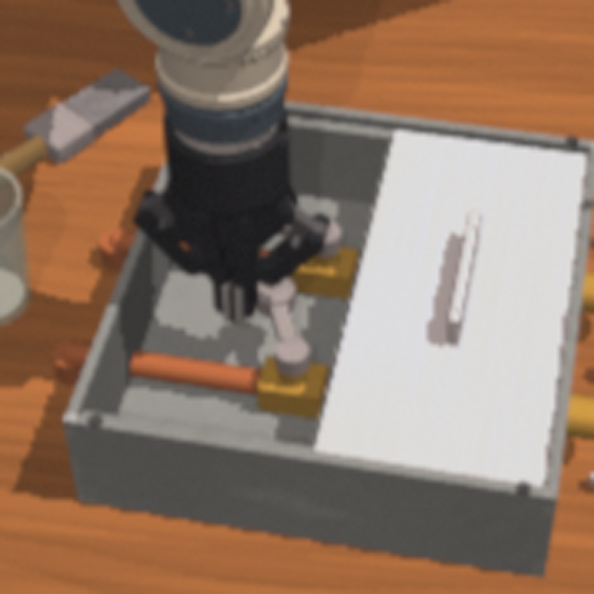

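The disc handle (disc at (278,290)) is about 1.2 rad round and in contact with the fingers. I'll finish to the stop.

```bash
python3 -m crank '[[[0.07,0.12,0,0,0,0],[0.07,0.12,0,0,0,0],[0.06,0.12,0,0,0,0],[0,0.08,0,0,0,0],[0,0,0,0,0,0]]]'
python3 -c "from h import *;st()"
```

```text
clock: 9.5
ee_pos: [0.5828, -0.0161, 0.0472]
ee_rot: [0.042, 0.999, 0.0, -0.0]
ft_force: [-0.2, -2.5, 0.9]
opening: 0.0001
grasp_force: 0.5
t 9.5 box xy mm [ 12.  -55.6] z 47.2 tooly yaw err -0.0006 tilt [-0.001  0.   ] F [-0.2 -2.5  0.9] open 0.0
```

```bash
python3 -m crank '[[[0.05,0.07,0,0,0,0],[0,0.07,0,0,0,0],[0,0,0,0,0,0]]]'
python3 -c "from h import *;st()"
```

```text
clock: 9.8
ee_pos: [0.582, -0.0123, 0.0474]
ee_rot: [0.043, 0.999, -0.001, 0.0]
ft_force: [1.9, -10.0, -1.2]
opening: -0.0001
grasp_force: 4.7
t 9.8 box xy mm [ 10.9 -51.9] z 47.4 tooly yaw err -0.0021 tilt [ 0.001 -0.003] F [  1.9 -10.   -1.2] open -0.0
```

```bash
python3 -m crank '[[[0,0.07,0,0,0,0],[0,0,0,0,0,0],[0,0,0,0,0,0]]]'
python3 -m crank '[[[0,-0.3,0,0,0,0],[0,-0.4,0,0,0,0],[0,0,-0.8,0,0,0],[0,0,-1,0,0,0],[0,0,-1,0,0,0],[0,0,-1,0,0,0],[0,0,-1,0,0,0],[0,0,0,0,0,0]]]' >/dev/null
python3 -m crank '[[[0,0.7,0,0,0,0],[0,1,0,0,0,0],[0,1,0,0,0,0],[0,1,0,0,0,0],[0,1,0,0,0,0],[0,1,0,0,0,0],[0,0.4,0,0,0,0],[0,0,0,0,0,0]]]' >/dev/null
python3 - <<'E'
from h import *
st()
for n in("scene","top"):
    p,d=optics.grab_frame(n);cv2.imwrite(f"pics/{n}5.png",p[:,:,::-1])
im=np.hstack([cv2.imread("pics/scene5.png")[120:320,220:440],cv2.imread("pics/top5.png")[100:300,200:420]])
cv2.imwrite("pics/a5.png",cv2.resize(im,None,fx=1.81,fy=1.81,interpolation=cv2.INTER_CUBIC))
E
```

```text
clock: 10.1
ee_pos: [0.5823, -0.0111, 0.0474]
ee_rot: [0.043, 0.999, -0.003, 0.0]
ft_force: [0.1, -16.5, -0.7]
opening: -0.0003
grasp_force: 7.4
t 11.7 box xy mm [ 10.1 169.7] z 238.2 tooly yaw err 0.0015 tilt [-0.002  0.   ] F [-0.7 -0.2 -1. ] open 0.0
```

View pics/a5.png

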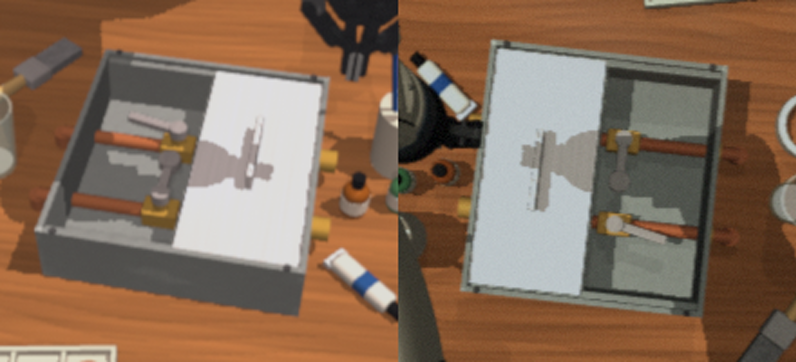

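In the top crop the disc handle runs from (626,136) to (620,181), parallel to the box side, so it is at its shut stop. The cover and the plain handle are as before, and the hand is clear.

```bash
python3 -c "from station import ctrl;print(ctrl.sign_off())"
```

```text
the job is handed in; nothing more can be done
None
```

The job is handed in, with no verdict returned: the cover is against its end stop over the closed half, the disc handle is at its shut stop, the plain handle looks unmoved, nothing around the box was touched, and the hand is clear.

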